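Clamp a slide carrier in the hand-wheel press

ROBOT

A 7-joint arm with a two-finger parallel gripper is mounted at the origin on a cart in front of the work surface, level with it; the furniture and walls round the work are solid. World frame = base frame: x ahead of the robot, y to its left, z up, the work surface at z = 0. Lengths are in m, angles in rad, forces in N, time in s.
With the tool pointing down it reaches from about 0.425 to 0.875 m from the base axis. Payload 4.7 kg.
Tool frame: the origin (TCP) lies midway between the tips of the shut fingers; the grasp point (between the pads) lies 19 mm behind it; z points along the fingers, y is the line along which they close (so a half turn about z gives the same grasp; the last joint's range is limited). The gripper opens to 87 mm and grips with 3 to 60 N. Pads are 19 mm wide; open, the fingers measure 117 mm over their backs; the gripper's body (75 mm by 190 mm) begins 51 mm behind the grasp point.
Start: joints at [-1.185, 0.321, -0.07, 1.45, 0.023, 1.371, -0.057], TCP at [0.236, 0.606, 0.223] pointing down, gripper open.
Joint ranges: [-2.86, 2.86], [-0.3, 2.09], [-1.38, 1.24], [0.06, 2.45], [-1.56, 4.7], [0.09, 2.05], [-2.69, 2.69]. Speed limits (rad/s): [2.57, 2.57, 3.14, 3.14, 3.14, 3.14, 3.14].

INTERFACE

Orientations are given as a rotation vector (axis times angle).
In Python, from bench import ctrl gives the robot as it stands. The module is installed in compiled form; this text tells all that it offers.
- The arm moves only by the shell command python3 -m handwheel 'ROWS' [FORCE]. ROWS is JSON, a list of rows, each a list of 7 numbers: the finger opening in m, from 0 to 0.087, then the shift along the tool's x, y, z in m, then the turn, a rotation vector about the tool's x, y, z in degrees. A call has 1 to 12 rows; each row shifts and turns the commanded pose from where the row before left it, along the tool's axes as they then stand; what a row does not reach is not made up. A row lasts 1/8 s, in which the tool goes at most 62.5 mm and 10.7 degrees, less where a joint would pass 70% of its speed; a pose out of reach is approached as far as the arm can. A call is refused whole if a number of a shift passes 0.0625 or a number of a turn 10.7, either way. A call with a gripper value outside its range is refused whole. The fingers move at their own pace and stop on an object; FORCE is the grip in N (left out, the last holds). Time passes only in rows, so rows that do not move let the fingers close. It gives the time, the measured TCP pose, the force, the opening and the grip force at its end, in the units of the state.
- ctrl.get_state(): the state, without advancing time (a new reading comes with each control period).
- ctrl.get_image(name): name is "scene" or "top" or "wrist"; returns (picture, depth): 420x560x3 uint8, blue, green, red; 420x560 float32, m along the optical axis (not along the pixel's ray), 0 where there is no reading.
- ctrl.camera_info(name): a dict with "intrinsics" (3x3 intrinsics, pixels), "R" (3x3) and "t" (3): a world point X has camera coordinates R X + t. Camera axes: x right, y down, z forward; pixel columns grow to the right and rows downward; lengths in m; the calibration is good to about 2 mm. A picture is of the moment at which its call begins: read the wrist's pose just before it. camera_info takes no time and is no camera call; for the wrist camera it gives the pose at the moment of the call.
- ctrl.close_job(): hands the job in; it is judged then, once.
The state is a dict: "time": time; "joint_positions": joint angles; "qd": joint speeds; "joint_torque": joint torques, N m; "position": TCP position; "tool_rot": TCP orientation; "ft_force": force on the tool from outside, world axes, zero at the start; "torque": the same for the moment, N m; "grip_width": opening from 0.0 (shut) to 1.0 (fully open); "grip_force": force on a finger pad.
Only numpy, scipy, OpenCV 4.12 (cv2) and the standard library are available. Lean on these libraries where they do the work, as an engineer would, in place of code of your own. Each camera call takes 0.05 s, during which the arm holds its last target. There are 200 camera calls.

TASK

Get the orange slide carrier out of its dock and slide it, forked end first, flat under the bridge of the white press until its slot is fully home on the headed pin and it lies straight. Then wind the black handwheel clockwise through a full turn to its stop, so that the pad clamps the carrier, and let go. Leave the tally counter, timer, specimen cup and dropper bottle where they are.

Things in the scene. Friction and masses are not known exactly. Their poses are not given: they have to be found in the camera images.
- carrier: loose orange plate, 150 x 40 x 6 mm, 60 to 100 g, a glass slide in its top. Origin: centre of its underside; x along its length to the forked end, z up. From x = +50 to the tip at +75 mm a 12 mm wide open slot runs along its middle between two 14 mm tines with round ends. At the start it lies in the dock, only the last 45 mm or so of the fork outside
- fork (a point): middle of the carrier's fork, 57 mm ahead of its origin, 3 mm over its underside; pinch here across the 40 mm width to draw it out. Fingers on the fork would hit the press, so put the carrier down on the worktop and take it again by the grip
- grip (a point): on the carrier's grey upright grip, 55 mm behind its origin, 22 mm over its underside. The grip is 24 mm (x) by 14 mm (y) and ends 34 mm over the underside; pinch across the 14 mm. At the start it is under the dock's roof. The centre of mass lies about 45 mm ahead of it: grip firmly (30 N) so that the fork does not sag
- slot_seat (a point): point of the carrier's underside 54.5 mm ahead of its origin, 4.5 mm out from the closed end of the slot: coincides with the pin's axis when the carrier is fully home
- dock: fixed grey garage with a clear roof, 110 x 62 x 54 mm; its opening faces its own -x, its floor is 10 mm thick and reaches from x = -50 to +60, inside 50 mm wide and 38 mm high. Origin on the worktop, 50 mm behind the opening. The carrier's forked end overhangs the floor's edge, pointing to the dock's -x
- press: fixed; origin on the worktop. Base plate x = -60 to +70, 96 mm wide, 10 mm thick; the carrier goes in along +x, x axes parallel. White bridge x = -11 to +55, underside 50, top 60 mm over the worktop; its cheeks' inner faces at y = -37, +37; 20 mm free height between base plate and raised pad. At home the carrier's origin is at x = -14.5, its grip at -69.5, clear of the bridge
- pin (a point): axis of the steel pin at the top of the base plate (10 mm over the worktop), 40 mm ahead of the press origin. Neck 9 mm thick and 10 mm high, with a head 18 mm wide and 4 mm thick on it, wider than the slot: the carrier must go in sideways beneath the head
- handwheel (a joint): black wheel, 100 mm across, upright axis, on top of the bridge; its top is 75 mm over the worktop. Value in rad, grows clockwise seen from above; 0 to 0.4 at the start, stop at 7.0. It stays where it is left (friction 0.06 Nm, 1.5 N at the knob). 2.2 mm of pad travel per rad downwards; the pad meets the carrier at 6.4
- wheel_axis (a point): fixed point on the wheel's axis, 92 mm over the worktop, level with the middle of the crank knob, 30 mm ahead of the press origin; axes as the press's
- knob (a point): middle of the red crank knob: upright, 20 mm thick, 31 mm high (75 to 106 mm over the worktop), spins freely on its own pin, 39 mm from the wheel's axis. At joint value 0 it lies towards the press's +x (far side)
- clamp_pad: black sprung pad, 26 x 34 mm, under the bridge's front part; origin in the middle of its underside, 30 mm over the worktop when up and 16 mm when on the carrier; presses with about 5 N
- tally_counter: bystander: small round counter, 50 x 50 x 25 mm, origin under its centre
- timer: bystander: white timer, 60 x 66 x 18 mm, origin under its centre
- specimen_cup: bystander: specimen cup with orange lid, 62 mm wide, 73 mm high, origin under its centre
- dropper: bystander: white dropper bottle with blue cap, 35 mm wide, 96 mm high, origin under its centre
- microscope: fixed microscope behind the dock and to the left of the press, between y = -0.16 and +0.05 from x = 0.61 m back; its eyepieces reach forward to x = 0.52 at 0.37 to 0.44 m height, y = -0.12 to -0.01: keep the wrist clear of them when passing
There are look-alikes about, which are no part of the job. Of the things that look like the carrier, the larger one is meant.

How it is judged:
By the outcome, as a careful person would: the job done as asked, in the order asked, and still so for the second after the job is handed in, with the robot touching nothing.
It also fails if it takes over 72 s, if anything falls off the work surface, if the arm or the gripper's body presses on something with over 40 N, if the wrist force passes 120 N, or if a joint passes its speed limit or range.

## Working session

There is one attempt and no reset: what is moved stays moved. The work goes in short steps, Python scripts to look and compute and a shell command to move; the robot and the scene stay as the last step left them, time stands still between calls to the robot, and variables do not carry over. Pictures are saved under pics/ and viewed, at most 10 in all, crops included, and the job is handed in when it is done.

```bash
mkdir -p pics
cat > h.py <<'E'
import numpy as np, cv2
from scipy.spatial.transform import Rotation as R
from bench import ctrl
def snap(n,f):
    im,d=ctrl.get_image(n); c=ctrl.camera_info(n); cv2.imwrite(f'pics/{f}.png',im)
    np.savez(f'pics/{f}.npz',d=d,im=im,K=np.array(c['intrinsics']),R=np.array(c['R']),t=np.array(c['t']))
def load(f): return np.load(f'pics/{f}.npz')
def P(f,u,v,z=None):
    """world point of pixel: by depth, or by intersecting plane z"""
    q=load(f); ray=np.linalg.inv(q['K'])@[u,v,1]; Rm,t=q['R'],q['t']; o=-Rm.T@t; w=Rm.T@ray
    if z is None:
        p=q['d'][max(0,int(v)-1):int(v)+2,max(0,int(u)-1):int(u)+2]; s=np.median(p[p>0]) if (p>0).any() else np.nan
    else: s=(z-o[2])/w[2]
    return (o+s*w).round(4)
def tri(obs):
    A=np.zeros((3,3));b=np.zeros(3)
    for f,u,v in obs:
        q=load(f); o=-q['R'].T@q['t']; w=q['R'].T@np.linalg.inv(q['K'])@[u,v,1]; w/=np.linalg.norm(w)
        M=np.eye(3)-np.outer(w,w); A+=M;b+=M@o
    return np.linalg.solve(A,b).round(4)
def st():
    s=ctrl.get_state(); r=R.from_rotvec(s['tool_rot'])
    print('t',s['time'],'p',np.round(s['position'],4),'F',np.round(s['ft_force'],1),'w',round(s['grip_width']*.087,4),'gf',s['grip_force'],'q',np.round(s['joint_positions'],2))
    print(r.as_matrix().round(4).tolist()); return s,r.as_matrix()
def rel(p):
    s=ctrl.get_state(); return (R.from_rotvec(s['tool_rot']).as_matrix().T@(np.array(p)-s['position'])).round(4)
E
python3 - <<'E'
from h import *
st(); snap('scene','s0'); snap('top','t0')
for f in('s0','t0'):
    q=load(f);print(-q['R'].T@q['t'])
    im=cv2.imread(f'pics/{f}.png'); 
a=cv2.resize(cv2.imread('pics/t0.png'),(800,600)); cv2.imwrite('pics/t0b.png',a)
a=cv2.resize(cv2.imread('pics/s0.png'),(800,600)); cv2.imwrite('pics/s0b.png',a)
E
```

```text
t 0.0 p [0.236  0.605  0.2214] F [ 0.2 -0.6  1.5] w 0.0866 gf 0.0 q [-1.18  0.32 -0.07  1.45  0.02  1.37 -0.06]
[[-0.9317, 0.3632, -0.0006], [0.3632, 0.9317, -0.0019], [-0.0001, -0.002, -1.0]]
[ 0.00189498 -0.60361793  0.82338908]
[ 0.3611916  -0.22036861  1.33847916]
```

View pics/t0b.png

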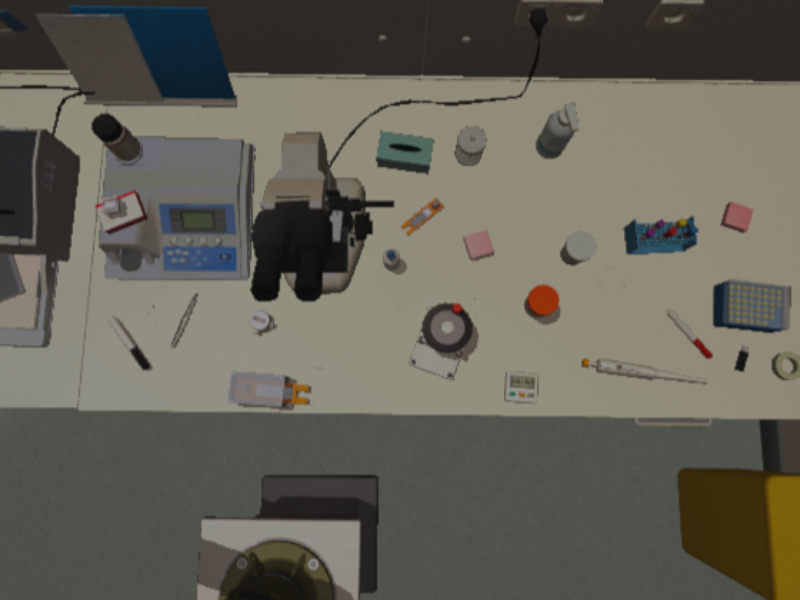

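View pics/s0b.png

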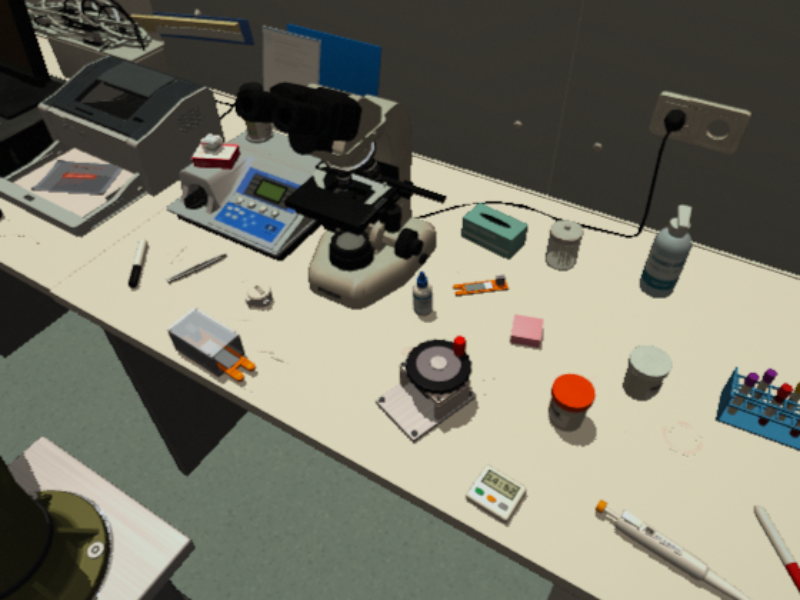

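The top view shows the dock at about (260,390) with the fork at (300,394) pointing right. The press is at about (440,345) with its knob at (457,309), and the small look-alike is at (422,216). The scene view agrees, with the fork at (238,366) and the knob at (460,345).

Run:
```python
from h import *
k=.7
for n,u,v in [('dockL',232,388),('dockTR',285,378),('dockBR',285,406),('forktipU',310,388),('forktipL',308,402),('knob',457,309),('wheelc',447,327),('plateBL',411,363),('plateBR',455,378),('counter',260,320),('timer',521,387),('dropper',391,258),('cup',543,300)]:
    print(n,P('t0',u*k,v*k))
for n,u,v in [('fork tipR',238,377),('fork tipL',252,369),('knob',460,345),('wheel',438,363),('corner',413,435),('cornerL',379,402)]:
    print(n,P('s0',u*k,v*k))
print(load('t0')['K'])
for f,g in(('s0','a'),('t0','b')):print(load(f)['R'].round(3).tolist())
c=ctrl.camera_info('wrist');Rw=np.array(c['R']);s,M=st()
print('cam axes in tool',(Rw@M).round(3).tolist(), 'cam pos tool',(M.T@(-Rw.T@np.array(c['t'])-s['position'])).round(4))
```

```text
dockL [0.4081 0.0971 0.0539]
dockTR [ 0.4293 -0.0071  0.0531]
dockBR [ 0.3747 -0.0015  0.0045]
forktipU [ 0.4123 -0.0506 -0.0026]
forktipL [ 0.3835 -0.0477 -0.0009]
knob [ 0.5645 -0.3454  0.1071]
wheelc [ 0.5331 -0.3285  0.0757]
plateBL [ 0.4661 -0.2595  0.0065]
plateBR [ 0.4366 -0.3514  0.0008]
counter [0.5495 0.0545 0.0242]
timer [ 0.4192 -0.4851  0.0167]
dropper [ 0.6723 -0.2152  0.0768]
cup [ 0.5905 -0.5215  0.0744]
fork tipR [ 0.3836 -0.04    0.0142]
fork tipL [ 0.4078 -0.0492  0.0149]
knob [ 0.5601 -0.351   0.1027]
wheel [ 0.5304 -0.3302  0.078 ]
corner [ 0.4376 -0.3406  0.0115]
cornerL [ 0.4637 -0.2626  0.0083]
[[448.24655164   0.         276.55717738]
 [  0.         448.24655164 210.8270473 ]
 [  0.           0.           1.        ]]
[[0.524, -0.851, -0.021], [-0.62, -0.364, -0.695], [0.584, 0.377, -0.718]]
[[0.013, -1.0, 0.006], [-0.985, -0.013, -0.174], [0.174, -0.003, -0.985]]
t 0.1 p [0.236  0.6051 0.2216] F [ 0.  -0.4 -1.5] w 0.0869 gf 0.0 q [-1.18  0.32 -0.07  1.45  0.02  1.37 -0.06]
[[-0.9317, 0.3633, -0.0005], [0.3633, 0.9317, -0.0016], [-0.0001, -0.0017, -1.0]]
cam axes in tool [[0.0, 1.0, 0.0], [-0.959, 0.0, -0.285], [-0.285, -0.0, 0.959]] cam pos tool [ 0.0787  0.001  -0.162 ]
```

```bash
cat >> h.py <<'E'
def sim(rows):
    s=ctrl.get_state(); p=np.array(s['position']);M=R.from_rotvec(s['tool_rot'])
    for r in rows:
        p=p+M.apply(r[1:4]); M=M*R.from_rotvec(np.radians(r[4:7])); print(p.round(3),np.degrees(np.arctan2(M.as_matrix()[1,1],M.as_matrix()[0,1])).round(1))
E
python3 - <<'E'
from h import *
sim([[.087,-.056,-.014,0,0,0,6.2]]*12)
E
```

```text
[0.283 0.572 0.222] 62.5
[0.326 0.533 0.222] 56.3
[0.365 0.491 0.222] 50.1
[0.399 0.444 0.222] 43.9
[0.428 0.394 0.222] 37.7
[0.451 0.341 0.222] 31.5
[0.468 0.286 0.222] 25.3
[0.48  0.229 0.222] 19.1
[0.485 0.172 0.222] 12.9
[0.484 0.114 0.222] 6.7
[0.476 0.057 0.222] 0.5
[0.463 0.001 0.222] -5.7
```

```bash
python3 -m handwheel '[[0.087,-0.056,-0.016,0,0,0,6.2],[0.087,-0.056,-0.016,0,0,0,6.2],[0.087,-0.056,-0.016,0,0,0,6.2],[0.087,-0.056,-0.016,0,0,0,6.2],[0.087,-0.056,-0.016,0,0,0,6.2],[0.087,-0.056,-0.016,0,0,0,6.2],[0.087,-0.056,-0.016,0,0,0,6.2],[0.087,-0.056,-0.016,0,0,0,6.2],[0.087,-0.056,-0.016,0,0,0,6.2],[0.087,-0.056,-0.016,0,0,0,6.2],[0.087,-0.056,-0.016,0,0,0,6.2],[0.087,-0.04,-0.01,0,0,0,6.2]]'
python3 - <<'E'
from h import *
st();snap('wrist','w1')
cv2.imwrite('pics/w1b.png',cv2.resize(cv2.imread('pics/w1.png'),(800,600)))
E
```

```text
time: 1.6
position: [0.4495, 0.0018, 0.2223]
tool_rot: [-2.336, -2.101, 0.0]
ft_force: [0.1, -0.1, 0.0]
grip_width: 1.003
grip_force: 0.0
t 1.6 p [0.4495 0.0018 0.2223] F [ 0.1 -0.1  0. ] w 0.0872 gf 0.0 q [-0.56 -0.14  0.46  1.93  0.06  1.33 -0.23]
[[0.1056, 0.9944, -0.0002], [0.9944, -0.1056, 0.0001], [0.0, -0.0003, -1.0]]
```

View pics/w1b.png

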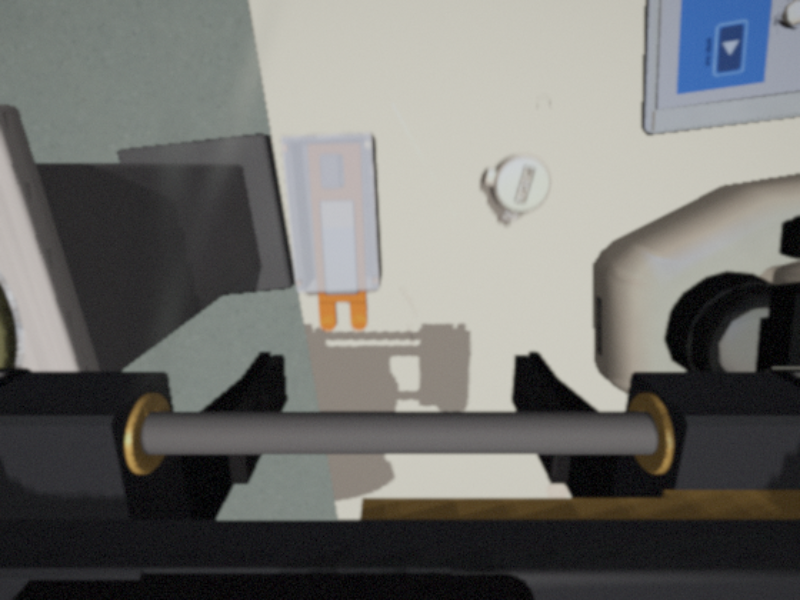

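The wrist view shows the fork at u 319–367, with the tips at v≈329 and the dock's roof edge at v≈292. The shade below it is the gripper's shadow.

Run:
```python
from h import *
obs={}
for f,box in(('w1',(215,203,265,235)),('t0',(195,262,222,288)),('s0',(140,238,182,270))):
    im=load(f)['im'];h=cv2.cvtColor(im,cv2.COLOR_BGR2HSV)
    m=cv2.inRange(h,(4,150,90),(22,255,255)); k=np.zeros_like(m);a,b,c,d=box;k[b:d,a:c]=m[b:d,a:c]
    n,_,s,_=cv2.connectedComponentsWithStats(k);
    ys,xs=np.nonzero(k); pts=np.c_[xs,ys].astype(np.float32)
    r=cv2.minAreaRect(pts); print(f,s[1:].tolist(),r)
    B=cv2.boxPoints(r); obs[f]=B
    print([ (p.round(1).tolist(),P(f,*p,z=.016).tolist()) for p in B])
```

```text
w1 [[224, 205, 32, 25, 467]] ((239.5, 217.0), (24.0, 31.0), 90.0)
[([224.0, 205.0], [0.3809, -0.0186, 0.016]), ([255.0, 205.0], [0.4172, -0.0228, 0.016]), ([255.0, 229.0], [0.4131, -0.0525, 0.016]), ([224.0, 229.0], [0.376, -0.0483, 0.016])]
t0 [[199, 268, 17, 15, 115]] ((206.96925354003906, 275.2461853027344), (15.380306243896484, 13.14768123626709), 7.125016689300537)
[([198.5, 280.79998779296875], [0.3843, -0.0001, 0.016]), ([200.1999969482422, 267.79998779296875], [0.422, -0.0033, 0.016]), ([215.39999389648438, 269.70001220703125], [0.4171, -0.0481, 0.016]), ([213.8000030517578, 282.70001220703125], [0.3793, -0.0447, 0.016])]
s0 [[152, 243, 27, 23, 205]] ((164.34616088867188, 255.23074340820312), (24.12946128845215, 16.641006469726562), 33.6900634765625)
[([149.6999969482422, 255.5], [0.3812, 0.0105, 0.016]), ([158.89999389648438, 241.60000610351562], [0.4247, 0.0212, 0.016]), ([179.0, 255.0], [0.4179, -0.0488, 0.016]), ([169.8000030517578, 268.79998779296875], [0.3758, -0.0572, 0.016])]
```

Run:
```python
from h import *
print(tri([('w1',240,230),('t0',215,276.6)]),tri([('w1',240,230),('s0',175,262.5)]),tri([('w1',240,230),('s0',175,262.5),('t0',215,276.6)]))
print('rel fork',rel([.398,-.031,.006]))
```

```text
[ 0.3966 -0.0487  0.0249] [ 0.3958 -0.0533  0.0139] [ 0.3964 -0.051   0.0142]
rel fork [-0.0326 -0.0467  0.2165]
```

```bash
python3 -m handwheel '[[0.087,-0.016,-0.023,0.03,0,0,0],[0.087,-0.016,-0.024,0.03,0,0,0],[0.087,0,0,0.04,0,0,0],[0.087,0,0,0.04,0,0,0],[0.087,0,0,0,0,0,0]]' 15;python3 -c "
from h import *
st();print(rel([.398,-.031,.005]))"
```

```text
time: 2.28
position: [0.3974, -0.0227, 0.0803]
tool_rot: [-2.327, -2.106, 0.009]
ft_force: [0.4, 0.2, 0.6]
grip_width: 1.001
grip_force: 0.0
t 2.275 p [ 0.3974 -0.0227  0.0803] F [0.4 0.2 0.6] w 0.0871 gf 0.0 q [-0.54 -0.12  0.51  2.22  0.07  1.04 -0.17]
[[0.0993, 0.995, -0.0065], [0.9951, -0.0993, -0.0013], [-0.002, -0.0063, -1.0]]
[-0.0081  0.0019  0.0753]
```

```bash
python3 -m handwheel '[[0.087,-0.008,0.001,0.035,0,0,0],[0.087,0,0,0.036,0,0,0],[0.087,0,0,0.003,0,0,0],[0.087,0,0,0,0,0,0]]' 15;python3 -c "
from h import *
st();print(rel([.398,-.031,.005]));snap('wrist','w2')
cv2.imwrite('pics/w2b.png',cv2.resize(cv2.imread('pics/w2.png')[100:360,60:460],(800,520)))"
```

```text
time: 2.78
position: [0.4019, -0.0303, 0.01]
tool_rot: [2.328, 2.108, 0.002]
ft_force: [-0.3, 0.6, -0.2]
grip_width: 1.003
grip_force: 0.0
t 2.775 p [ 0.4019 -0.0303  0.01  ] F [-0.3  0.6 -0.2] w 0.0872 gf 0.0 q [-0.53  0.02  0.55  2.27 -0.01  0.85 -0.07]
[[0.0989, 0.9951, 0.0018], [0.9951, -0.0989, 0.0003], [0.0004, 0.0018, -1.0]]
[-0.0011 -0.0038  0.005 ]
```

View pics/w2b.png

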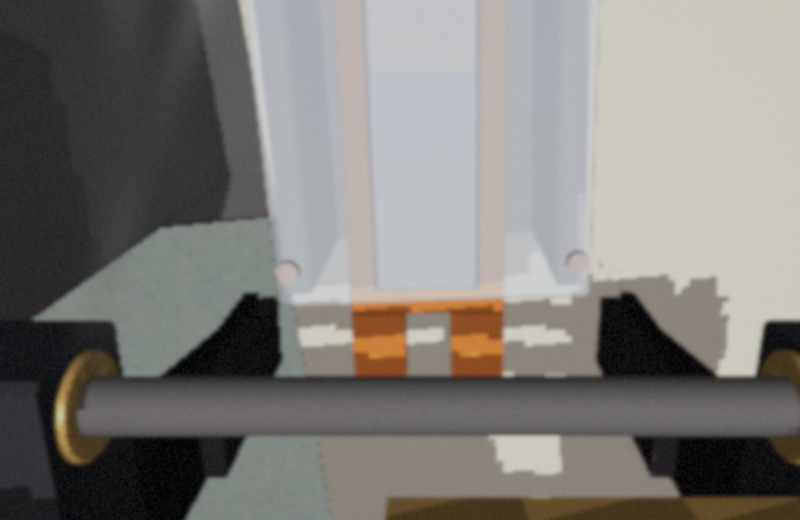

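The fork (u 355–503) lies between the fingers (270 and 608), about 4 mm to the left of centre.

```bash
python3 -m handwheel '[[0.087,-0.001,-0.004,0.003,0,0,0],[0.087,0,0,0.003,0,0,0],[0.06,0,0,0,0,0,0],[0.03,0,0,0,0,0,0],[0.03,0,0,0,0,0,0],[0.03,0,0,0,0,0,0],[0.03,0,0,0,0,0,0]]' 25;python3 -c "
from h import *
st()"
```

```text
time: 3.7
position: [0.3965, -0.0311, 0.0025]
tool_rot: [2.329, 2.108, 0.0]
ft_force: [-1.6, -1.0, 0.6]
grip_width: 0.52
grip_force: 0.2
t 3.7 p [ 0.3965 -0.0311  0.0025] F [-1.6 -1.   0.6] w 0.0452 gf 0.18241298384964466 q [-0.53  0.03  0.55  2.29 -0.02  0.83 -0.07]
[[0.0993, 0.9951, 0.0], [0.9951, -0.0993, 0.0], [0.0, 0.0, -1.0]]
```

```bash
python3 -m handwheel '[[0.03,0,0,0,0,0,0],[0.03,0,0,0,0,0,0]]' 25;python3 -c "
from h import *
st()"
```

```text
time: 3.95
position: [0.3966, -0.0311, 0.0026]
tool_rot: [2.329, 2.108, 0.0]
ft_force: [1.2, -0.5, 0.4]
grip_width: 0.451
grip_force: 25.0
t 3.95 p [ 0.3966 -0.0311  0.0026] F [ 1.2 -0.5  0.4] w 0.0392 gf 25.000428054481745 q [-0.53  0.03  0.55  2.29 -0.02  0.83 -0.07]
[[0.0993, 0.9951, 0.0003], [0.9951, -0.0993, -0.0], [0.0, 0.0003, -1.0]]
```

```bash
python3 -m handwheel '[[0.03,-0.008,0,-0.001,0,0,0],[0.03,-0.02,0,0,0,0,0],[0.03,-0.02,0,0,0,0,0],[0.03,-0.02,0,0,0,0,0],[0.03,-0.02,0,0,0,0,0],[0.03,-0.02,0,0,0,0,0],[0.03,-0.02,0,0,0,0,0],[0.03,0,0,0,0,0,0]]';python3 -c "
from h import *
st()"
```

```text
time: 4.95
position: [0.3832, -0.16, 0.0035]
tool_rot: [2.332, 2.104, -0.001]
ft_force: [-0.4, 0.9, -0.7]
grip_width: 0.45
grip_force: 25.0
t 4.95 p [ 0.3832 -0.16    0.0035] F [-0.4  0.9 -0.7] w 0.0392 gf 24.999464694410563 q [-0.35  0.07  0.7   2.25 -0.06  0.83  0.29]
[[0.1026, 0.9947, -0.0003], [0.9947, -0.1026, -0.0005], [-0.0005, -0.0002, -1.0]]
```

```bash
python3 -m handwheel '[[0.03,-0.02,0.01,0,0,0,0],[0.03,-0.01,0.02,0,0,0,0],[0.03,0,0.018,0.001,0,0,0],[0.03,0,0,0.001,0,0,0],[0.05,0,0,0,0,0,0],[0.06,0,0,0,0,0,0],[0.06,0,0,0,0,0,0],[0.087,0,0,-0.06,0,0,0],[0.087,0.03,0,-0.06,0,0,0],[0.087,0.03,0,-0.02,0,0,0],[0.087,0,0,0,0,0,0]]';python3 -c "
from h import *
st();snap('wrist','w3');snap('top','t3')
cv2.imwrite('pics/w3b.png',cv2.resize(cv2.imread('pics/w3.png'),(800,600)))"
```

```text
time: 6.32
position: [0.4359, -0.1333, 0.1393]
tool_rot: [2.323, 2.112, 0.007]
ft_force: [-0.3, 0.7, -0.2]
grip_width: 0.986
grip_force: 0.0
t 6.325 p [ 0.4359 -0.1333  0.1393] F [-0.3  0.7 -0.2] w 0.0858 gf 0.0 q [-0.45 -0.07  0.68  2.04  0.05  1.15  0.11]
[[0.095, 0.9955, 0.0045], [0.9955, -0.095, 0.0017], [0.0021, 0.0044, -1.0]]
```

View pics/w3b.png

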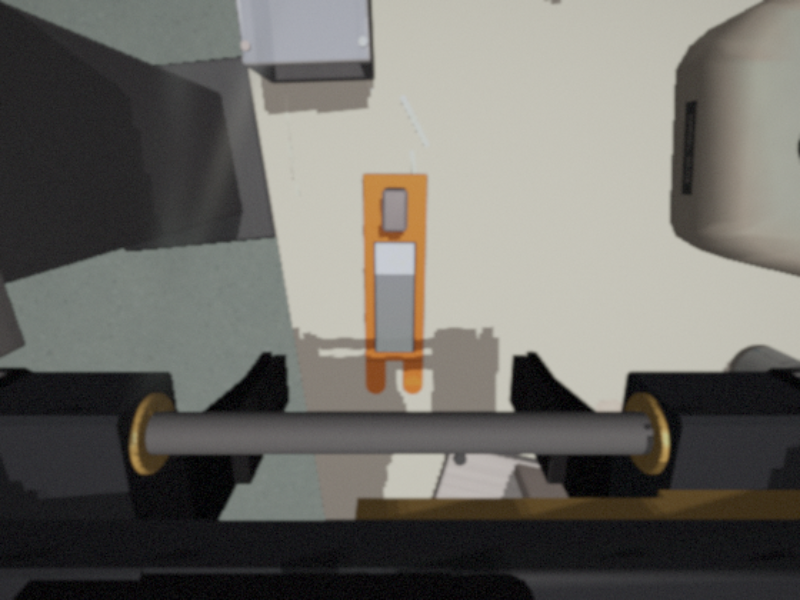

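The carrier lies flat: tail edge at v≈175 (u 364–427), fork tips at v≈393, grip at (395,208).

Run:
```python
from h import *
k=.7
a=P('w3',364*k,175*k,.006);b=P('w3',427*k,174.5*k,.006);t=P('w3',394.5*k,393*k,.006);tl=P('w3',375*k,393*k,.006)
m=(a+b)/2;c=(t-m)/np.linalg.norm(t-m);print(a,b,t,m,c,np.linalg.norm(a-b),np.linalg.norm(t-m))
g=m+.02*c;print('grip',g, 'griptop',P('w3',394.5*k,204*k,.034),P('w3',394.5*k,204*k))
im=load('t3')['im'];h=cv2.cvtColor(im,cv2.COLOR_BGR2HSV);M=cv2.inRange(h,(4,130,80),(24,255,255));M[:240]=0;M[:,330:]=0
ys,xs=np.nonzero(M);r=cv2.minAreaRect(np.c_[xs,ys].astype(np.float32));print(r,[P('t3',*p,z=.006).tolist() for p in cv2.boxPoints(r)])
print(tri([('w3',395.5*k,174.7*k),('t3',*(cv2.boxPoints(r)[[0,1]].mean(0)+.5))]))
print(rel([g[0],g[1],.10]), rel([g[0],g[1],.003]))
```

```text
[ 0.4207 -0.0598  0.006 ] [ 0.4591 -0.0633  0.006 ] [ 0.4245 -0.2087  0.006 ] [ 0.4399  -0.06155  0.006  ] [-0.10408665 -0.99456823  0.        ] 0.038559175302384244 0.14795364983669718
grip [ 0.43781827 -0.08144136  0.006     ] griptop [ 0.4379 -0.0768  0.034 ] [ 0.4379 -0.0769  0.0323]
((261.56707763671875, 265.89630126953125), (17.889907836914062, 13.583078384399414), 6.340191841125488) [[0.4131, -0.1545, 0.006], [0.4528, -0.1581, 0.006], [0.4477, -0.2109, 0.006], [0.408, -0.207, 0.006]]
[ 0.4551 -0.0979 -0.8529]
[ 0.0542 -0.0014  0.0372] [ 0.0542 -0.0014  0.1342]
```

```bash
python3 -m handwheel '[[0.06,0.028,0,0.02,0,0,0],[0.06,0.026,0,0.02,0,0,0],[0.06,0,-0.001,0.04,0,0,0],[0.06,0,0,0.035,0,0,0],[0.06,0,0,0.018,0,0,0],[0.06,0,0,0,0,0,0]]';python3 -c "
from h import *
st();print(rel([.4378,-.0800,.003]))"
```

```text
time: 7.18
position: [0.4366, -0.0832, 0.0026]
tool_rot: [-2.33, -2.104, 0.007]
ft_force: [-0.1, 0.1, 0.3]
grip_width: 0.691
grip_force: 0.0
t 7.175 p [ 0.4366 -0.0832  0.0026] F [-0.1  0.1  0.3] w 0.0601 gf 0.0 q [-0.48  0.15  0.64  2.19 -0.11  0.85  0.13]
[[0.1017, 0.9948, -0.0045], [0.9948, -0.1017, -0.0018], [-0.0022, -0.0043, -1.0]]
[ 0.0033  0.0009 -0.0004]
```

```bash
python3 -m handwheel '[[0.03,0.003,0.001,0,0,0,0],[0.005,0,0,0,0,0,0],[0.005,0,0,0,0,0,0],[0.005,0,0,0,0,0,0],[0.005,0,0,0,0,0,0],[0.005,0,0,0,0,0,0],[0.005,0,0,0,0,0,0],[0.005,0,0,0,0,0,0],[0.005,0,0,0,0,0,0],[0.005,0,0,0,0,0,0]]' 35;python3 -c "
from h import *
st()"
```

```text
time: 8.43
position: [0.4402, -0.0787, 0.0048]
tool_rot: [2.329, 2.108, 0.001]
ft_force: [-1.5, -0.3, 5.6]
grip_width: 0.435
grip_force: 35.0
t 8.425 p [ 0.4402 -0.0787  0.0048] F [-1.5 -0.3  5.6] w 0.0378 gf 34.99426603317261 q [-0.48  0.14  0.64  2.18 -0.11  0.85  0.12]
[[0.0993, 0.9951, 0.0004], [0.9951, -0.0993, 0.0002], [0.0002, 0.0004, -1.0]]
```

```bash
python3 -m handwheel '[[0.05,0,0,0,0,0,0],[0.05,0,0,0,0,0,0],[0.05,0,0,0,0,0,0],[0.05,0,0,-0.005,0,0,0],[0.005,0,0,0,0,0,0],[0.005,0,0,0,0,0,0],[0.005,0,0,0,0,0,0],[0.005,0,0,0,0,0,0],[0.005,0,0,0,0,0,0],[0.005,0,0,0,0,0,0],[0.005,0,0,0,0,0,0],[0.005,0,0,0,0,0,0]]' 35;python3 -c "
from h import *
st()"
```

```text
time: 9.93
position: [0.4399, -0.0787, 0.0094]
tool_rot: [-2.329, -2.108, -0.0]
ft_force: [0.4, 0.3, 0.7]
grip_width: 0.155
grip_force: 35.0
t 9.925 p [ 0.4399 -0.0787  0.0094] F [0.4 0.3 0.7] w 0.0135 gf 34.98590296134353 q [-0.49  0.13  0.64  2.18 -0.11  0.86  0.12]
[[0.0994, 0.995, 0.0], [0.995, -0.0994, 0.0], [0.0, -0.0, -1.0]]
```

```bash
python3 -m handwheel '[[0.005,0,0,-0.015,0,0,0],[0.005,-0.02,0,-0.015,0,0,0],[0.005,-0.035,0,-0.02,0,0,0],[0.005,-0.035,0,-0.02,0,0,0],[0.005,-0.035,0,-0.02,0,0,0],[0.005,-0.035,0.01,-0.02,0,0,0],[0.005,-0.035,0.02,-0.02,0,0,0],[0.005,-0.035,0.02,-0.02,0,0,0],[0.005,-0.035,0.02,-0.02,0,0,0],[0.005,-0.035,0.02,-0.02,0,0,0],[0.005,-0.03,0.005,0,0,0,0],[0.005,0,0,0,0,0,0]]' 35;python3 -c "
from h import *
st();snap('wrist','w4');st()
cv2.imwrite('pics/w4b.png',cv2.resize(cv2.imread('pics/w4.png'),(800,600)))"
```

```text
time: 11.42
position: [0.4992, -0.421, 0.2009]
tool_rot: [2.333, 2.101, -0.004]
ft_force: [-0.5, -0.6, -1.8]
grip_width: 0.156
grip_force: 35.0
t 11.425 p [ 0.4992 -0.421   0.2009] F [-0.5 -0.6 -1.8] w 0.0136 gf 34.98504839837551 q [ 0.03  0.43  0.85  1.5  -0.32  1.36  0.79]
[[0.1044, 0.9945, -0.0007], [0.9945, -0.1044, -0.0034], [-0.0035, -0.0004, -1.0]]
t 11.475 p [ 0.4999 -0.4188  0.2004] F [ 0.3  0.3 -0.2] w 0.0137 gf 34.98550493270159 q [ 0.02  0.43  0.85  1.5  -0.32  1.36  0.79]
[[0.1027, 0.9947, -0.0005], [0.9947, -0.1027, -0.0012], [-0.0012, -0.0003, -1.0]]
```

View pics/w4b.png

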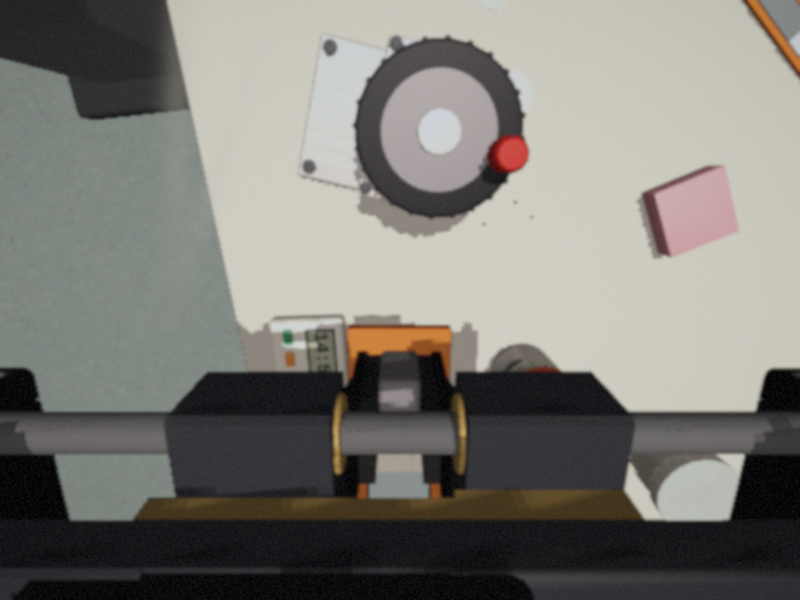

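The press's front plate corners are at about (325,37) and (300,174), with screws at (330,47) and (309,167). The wheel hub is at (440,130) and the knob top at (512,153). The carrier's tail edge is at v≈327, u 348–451.

Run:
```python
from h import *
k=.7
A=P('w4',324*k,36*k,.01);B=P('w4',299.5*k,175*k,.01);print('corn',A,B,np.linalg.norm(A-B),(A+B)/2)
s1=P('w4',330*k,47*k,.01);s2=P('w4',309*k,167*k,.01);print('screws',s1,s2,(s1+s2)/2)
for a,b in((A,B),(s1,s2)):
    e=(a-b)/np.linalg.norm(a-b);print('dir',e[1],-e[0],np.degrees(np.arctan2(-e[0],e[1])))
im=load('w4')['im'];hsv=cv2.cvtColor(im,cv2.COLOR_BGR2HSV)
g=im.max(2);m=((g<75)*255).astype(np.uint8);m[:20]=0;m[160:]=0;m[:,:235]=0;m[:,385:]=0
cs,_=cv2.findContours(m,cv2.RETR_EXTERNAL,cv2.CHAIN_APPROX_NONE);c=max(cs,key=cv2.contourArea);e=cv2.fitEllipse(cv2.convexHull(c));print('wheel ell',e,P('w4',*e[0],z=.073))
h=((g>190)*255).astype(np.uint8);h[:70]=0;h[115:]=0;h[:,:285]=0;h[:,330:]=0
cs,_=cv2.findContours(h,cv2.RETR_EXTERNAL,cv2.CHAIN_APPROX_NONE);c=max(cs,key=cv2.contourArea);e2=cv2.fitEllipse(c);print('hub',e2,P('w4',*e2[0],z=.08),P('w4',*e2[0]))
r=cv2.inRange(hsv,(0,150,80),(6,255,255))|cv2.inRange(hsv,(174,150,80),(180,255,255))
for f in('w4','t3','s0'):
  im=load(f)['im'];hsv=cv2.cvtColor(im,cv2.COLOR_BGR2HSV);r=cv2.inRange(hsv,(0,170,80),(5,255,255))|cv2.inRange(hsv,(174,170,80),(180,255,255))
  n,_,s,cc=cv2.connectedComponentsWithStats(r);print(f,[(x[:5].tolist(),q.round(1).tolist()) for x,q in zip(s[1:],cc[1:]) if x[4]>20])
print('knob top',P('w4',514*k,152*k),P('w4',514*k,152*k,.106))
print('tail',P('w4',348*k,327*k,.197),P('w4',451*k,326.5*k,.197))
```

```text
corn [ 0.4659 -0.2522  0.01  ] [ 0.4345 -0.3402  0.01  ] 0.0934342549603731 [ 0.4502 -0.2962  0.01  ]
screws [ 0.469  -0.2592  0.01  ] [ 0.4424 -0.3353  0.01  ] [ 0.4557  -0.29725  0.01   ]
dir 0.9418387296749161 -0.3360651830885493 -19.6373241939988
dir 0.9439936507719678 -0.3299636151187162 -19.266567092965694
wheel ell ((305.7972106933594, 89.48697662353516), (114.58080291748047, 125.38238525390625), 3.0535707473754883) [ 0.5321 -0.322   0.073 ]
hub ((307.4664001464844, 91.20032501220703), (28.70603370666504, 30.65302085876465), 10.989326477050781) [ 0.5327 -0.3239  0.08  ] [ 0.5329 -0.3238  0.0777]
w4 [([343, 95, 26, 26, 405], [355.5, 107.7])]
t3 [([316, 213, 7, 6, 34], [319.3, 215.5]), ([486, 238, 12, 12, 57], [491.7, 243.9])]
s0 [([318, 235, 8, 7, 45], [321.4, 238.4]), ([547, 269, 8, 6, 31], [550.4, 271.2]), ([550, 394, 10, 19, 98], [555.9, 400.8])]
knob top [ 0.5689 -0.3401  0.1053] [ 0.5687 -0.3401  0.106 ]
tail [ 0.4828 -0.3966  0.197 ] [ 0.5215 -0.4004  0.197 ]
```

```bash
python3 -m handwheel '[[0.005,0,0,0,0,0,-9.6],[0.005,0,0,0,0,0,-9.6],[0.005,0,0,0,0,0,-9.6],[0.005,0,0,0,0,0,-9.6],[0.005,0,0,0,0,0,-9.6],[0.005,0,0,0,0,0,-9.6],[0.005,0,0,0,0,0,-9.6],[0.005,-0.015,0.02,0,0,0,-9.7],[0.005,-0.025,0.035,0,0,0,0],[0.005,-0.032,0.04,0,0,0,0],[0.005,0,0,0,0,0,0]]' 35;python3 -c "
from h import *
st();ctrl.get_image('top');snap('wrist','w5');st()
cv2.imwrite('pics/w5b.png',cv2.resize(cv2.imread('pics/w5.png'),(800,600)))"
```

```text
time: 12.85
position: [0.6071, -0.3466, 0.1992]
tool_rot: [0.497, 3.101, 0.006]
ft_force: [0.1, -0.1, -0.4]
grip_width: 0.16
grip_force: 35.0
t 12.85 p [ 0.6071 -0.3466  0.1992] F [ 0.1 -0.1 -0.4] w 0.0139 gf 34.98591033741832 q [ 0.1   0.47  0.55  1.36 -0.25  1.37  1.9 ]
[[-0.9499, 0.3126, 0.0017], [0.3126, 0.9499, 0.0037], [-0.0005, 0.004, -1.0]]
t 12.95 p [ 0.6026 -0.3522  0.1997] F [-0.7 -0.9 -1.1] w 0.0138 gf 34.98496572487056 q [ 0.1   0.47  0.56  1.36 -0.25  1.37  1.9 ]
[[-0.9475, 0.3198, -0.0007], [0.3198, 0.9475, 0.0], [0.0007, -0.0002, -1.0]]
```

View pics/w5b.png

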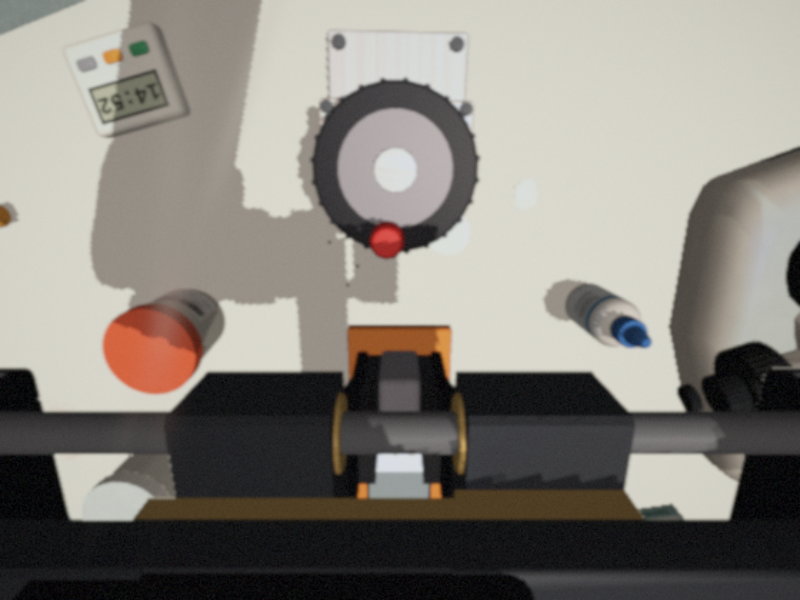

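The press is now nearly square to the tool: plate corners at (328,31) and (467,33), hub at (395,170), knob at (387,240).

Run:
```python
from h import *
k=.7
print(load('w5')['K'][:2,2]/k)
A=P('w5',467*k,33*k,.01);B=P('w5',327.5*k,31*k,.01);print('corn',A,B,np.linalg.norm(A-B),(A+B)/2)
s1=P('w5',456.5*k,44*k,.01);s2=P('w5',338.5*k,41.5*k,.01);print('screws',s1,s2,(s1+s2)/2)
for a,b in((A,B),(s1,s2)):
    e=(a-b)/np.linalg.norm(a-b);print('dir',np.degrees(np.arctan2(-e[0],e[1])))
im=load('w5')['im'];g=im.max(2)
m=((g<75)*255).astype(np.uint8);m[:52]=0;m[180:]=0;m[:,:217]=0;m[:,340:]=0
cs,_=cv2.findContours(m,cv2.RETR_EXTERNAL,cv2.CHAIN_APPROX_NONE);c=max(cs,key=cv2.contourArea);e=cv2.fitEllipse(cv2.convexHull(c));print('wheel',e,P('w5',*e[0],z=.073))
h=((g>190)*255).astype(np.uint8);h[:100]=0;h[138:]=0;h[:,:257]=0;h[:,297:]=0
cs,_=cv2.findContours(h,cv2.RETR_EXTERNAL,cv2.CHAIN_APPROX_NONE);c=max(cs,key=cv2.contourArea);e2=cv2.fitEllipse(c);print('hub',e2,P('w5',*e2[0],z=.078),P('w5',*e2[0]))
print('tri hub',tri([('w5',*e2[0]),('w4',307.5,91.2)]),'tri corners',tri([('w5',467*k,33*k),('w4',324*k,36*k)]),tri([('w5',327.5*k,31*k),('w4',299.5*k,175*k)]))
print('screw tri',tri([('w5',456.5*k,44*k),('w4',330*k,47*k)]),tri([('w5',338.5*k,41.5*k),('w4',309*k,167*k)]))
print('knob',P('w5',387*k,237*k),tri([('w5',387*k,237*k),('w4',513*k,152*k)]))
a=P('w5',348*k,327*k,.197);b=P('w5',451*k,327*k,.197);s,M=st()
for x in(a,b):print('tail in tool',(M.T@(x-s['position'])).round(4))
```

```text
[398.76951072 302.27992185]
corn [ 0.4622 -0.2554  0.01  ] [ 0.431  -0.3442  0.01  ] 0.09412162344541238 [ 0.4466 -0.2998  0.01  ]
screws [ 0.4663 -0.264   0.01  ] [ 0.4393 -0.3394  0.01  ] [ 0.4528 -0.3017  0.01  ]
dir -19.358994175694722
dir -19.701947496689215
wheel ((275.22467041015625, 115.33031463623047), (114.51705169677734, 119.5525894165039), 5.861835956573486) [ 0.5273 -0.3294  0.073 ]
hub ((276.5777587890625, 118.62576293945312), (29.575664520263672, 30.327547073364258), 1.5602920055389404) [ 0.5302 -0.3291  0.078 ] [ 0.5302 -0.3291  0.0784]
tri hub [ 0.5291 -0.3276  0.1306] tri corners [ 0.473  -0.2668  0.0682] [ 0.4479 -0.3405  0.0722]
screw tri [ 0.4763 -0.2738  0.0703] [ 0.4538 -0.3366  0.0691]
knob [ 0.5625 -0.3446  0.1061] [ 0.5545 -0.3401  0.165 ]
t 12.95 p [ 0.6026 -0.3522  0.1997] F [-0.7 -0.9 -1.1] w 0.0138 gf 34.98496572487056 q [ 0.1   0.47  0.56  1.36 -0.25  1.37  1.9 ]
[[-0.9475, 0.3198, -0.0007], [0.3198, 0.9475, 0.0], [0.0007, -0.0002, -1.0]]
tail in tool [ 0.02   -0.0182  0.0027]
tail in tool [0.02   0.0206 0.0027]
```

```bash
python3 -m handwheel '[[0.005,0.02,-0.001,0,0,0,0.7],[0.005,0.04,-0.001,0,0,0,0],[0.005,0.045,-0.001,0,0,0,0],[0.005,0.045,0,0,0,0,0],[0.005,0.045,0,0,0,0,0],[0.005,0.04,0,0.02,0,0,0],[0.005,0.025,0,0.04,0,0,0],[0.005,0,0,0.04,0,0,0],[0.005,0,0,0.03,0,0,0],[0.005,0,0,0,0,0,0],[0.005,0,0,0,0,0,0],[0.005,0,0,0,0,0,0]]' 35;python3 - <<'E'
from h import *
d=np.array([.9432,-.3322]);n=np.array([.3322,.9432])
s,M=st();p=np.array(s['position'])[:2];print('s',p@d,'lat',p@n,'ang',np.degrees(np.arctan2(-M[1,0],-M[0,0])))
snap('scene','s6')
cv2.imwrite('pics/s6b.png',cv2.resize(load('s6')['im'][190:340,170:370],(800,600),interpolation=cv2.INTER_CUBIC))
E
```

```text
time: 14.45
position: [0.3573, -0.2705, 0.071]
tool_rot: [0.532, 3.093, -0.001]
ft_force: [0.2, -0.2, -0.7]
grip_width: 0.156
grip_force: 35.0
t 14.45 p [ 0.3573 -0.2705  0.071 ] F [ 0.2 -0.2 -0.7] w 0.0135 gf 34.985564751550555 q [-0.02  0.02  0.62  2.13 -0.01  1.    1.84]
[[-0.9425, 0.3342, 0.0028], [0.3342, 0.9425, -0.0008], [-0.0029, 0.0001, -1.0]]
s 0.4268854238828237 lat -0.13644898960771518 ang -19.52507012313893
```

View pics/s6b.png

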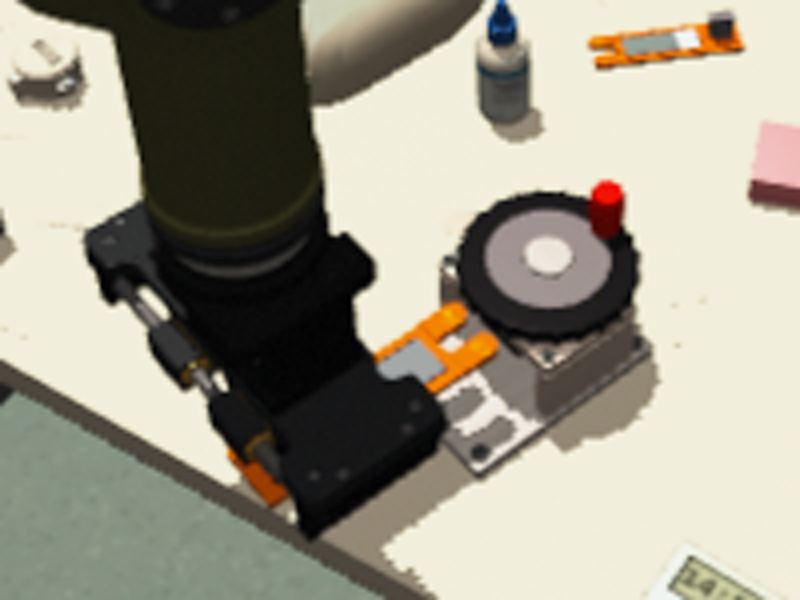

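The carrier is held level. Its tine tips are at crop (455,312) and (487,343), in front of the bridge and pointing at it.

Run:
```python
from h import *
d=np.array([.9432,-.3322]);n=np.array([.3322,.9432])
def q(x,y): return 170+x/4-.4,190+y/4-.4
for nm,x,y,z in(('tineL',457,312,.066),('tineR',488,343,.066),('hub',549,256,.078)):
    p=P('s6',*q(x,y),z=z);print(nm,p,p[:2]@d,p[:2]@n, P('s6',*q(x,y)))
snap('top','t6');im=load('t6')['im'];hsv=cv2.cvtColor(im,cv2.COLOR_BGR2HSV)
M=cv2.inRange(hsv,(5,120,80),(24,255,255));M[:230]=0;M[280:]=0;M[:,:265]=0;M[:,:270]=0;M[:,340:]=0
ys,xs=np.nonzero(M);print(sorted(zip(xs.tolist(),ys.tolist()))[:60])
cv2.imwrite('pics/t6b.png',cv2.resize(im[205:275,255:348],(797,600),interpolation=cv2.INTER_CUBIC))
```

```text
tineL [ 0.4816 -0.3017  0.066 ] 0.55446986 -0.12457592000000006 [ 0.4809 -0.3021  0.067 ]
tineR [ 0.4725 -0.3264  0.066 ] 0.55409208 -0.15089598000000007 [ 0.4725 -0.3264  0.0661]
hub [ 0.5319 -0.33    0.078 ] 0.6113140800000001 -0.13455882000000002 [ 0.5332 -0.3293  0.0762]
[(296, 259), (296, 260), (296, 261), (296, 262), (297, 257), (297, 258), (297, 259), (297, 260), (297, 261), (297, 262), (297, 263), (298, 255), (298, 256), (298, 257), (298, 258), (298, 259), (298, 260), (299, 252), (299, 253), (299, 254), (299, 255), (299, 256), (299, 257), (299, 258), (300, 249), (300, 250), (300, 251), (300, 252), (300, 253), (300, 254), (300, 255), (300, 256), (301, 247), (301, 248), (301, 249), (301, 250), (301, 251), (301, 252), (301, 253), (301, 254), (301, 255), (301, 256), (302, 246), (302, 247), (302, 248), (302, 249), (302, 250), (302, 251), (302, 252), (302, 253), (302, 254), (302, 255), (302, 256), (303, 246), (303, 247), (303, 248), (303, 249), (303, 250), (303, 251), (303, 252)]
```

View pics/t6b.png

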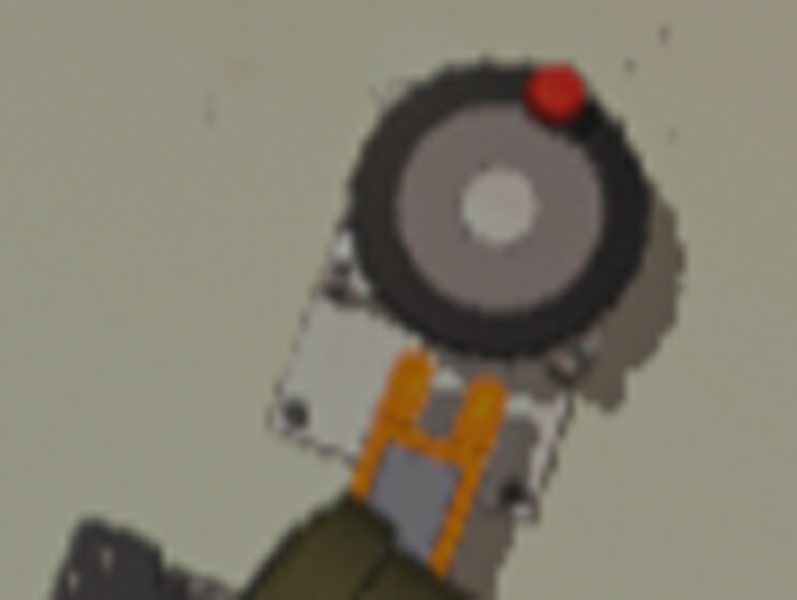

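In the top crop the tine tips are at (416,358) and (489,385), the hub is at (499,206), and the front screws are at (295,413) and (513,492).

Run:
```python
from h import *
d=np.array([.9432,-.3322]);n=np.array([.3322,.9432])
def q(x,y): return 255+x/8.57-.45,205+y/8.57-.45
for nm,x,y,z in(('tineL',416,358,.066),('tineR',489,385,.066),('slotL',395,436,.068),('slotR',457,458,.068),('hub',499,206,.078),('scL',295,413,.01),('scR',513,492,.01)):
    p=P('t6',*q(x,y),z=z);print(nm,p,(p[:2]@d).round(4),(p[:2]@n).round(4))
```

```text
tineL [ 0.4841 -0.3014  0.066 ] 0.5567 -0.1235
tineR [ 0.4754 -0.3256  0.066 ] 0.5566 -0.1492
slotL [ 0.458  -0.2944  0.068 ] 0.5298 -0.1255
slotR [ 0.451  -0.3148  0.068 ] 0.53 -0.1471
hub [ 0.5337 -0.328   0.078 ] 0.6123 -0.1321
scL [ 0.4699 -0.2632  0.01  ] 0.5306 -0.0921
scR [ 0.4437 -0.3385  0.01  ] 0.5309 -0.1719
```

```bash
python3 -m handwheel '[[0.005,0,0.003,0,0,0,0],[0.005,0,0,0.025,0,0,0],[0.005,0,0,0.024,0,0,0],[0.005,0,0,0,0,0,0],[0.005,-0.015,0,0,0,0,0],[0.005,-0.02,0,0,0,0,0],[0.005,-0.01,0,0,0,0,0],[0.005,0,0,0,0,0,0],[0.005,0,0,0,0,0,0]]' 35;python3 - <<'E'
from h import *
d=np.array([.9432,-.3322]);n=np.array([.3322,.9432])
s,M=st();p=np.array(s['position'])[:2];print('s',p@d,'lat',p@n,'ang',np.degrees(np.arctan2(-M[1,0],-M[0,0])))
E
```

```text
time: 15.68
position: [0.3992, -0.2818, 0.0204]
tool_rot: [-0.532, -3.095, -0.001]
ft_force: [-0.3, -0.4, -0.5]
grip_width: 0.157
grip_force: 35.0
t 15.675 p [ 0.3992 -0.2818  0.0204] F [-0.3 -0.4 -0.5] w 0.0137 gf 34.99849361367524 q [ 0.01  0.21  0.6   2.08 -0.15  0.9   1.92]
[[-0.9426, 0.3341, -0.0006], [0.3341, 0.9426, 0.0005], [0.0007, 0.0002, -1.0]]
s 0.4701772360287068 lat -0.1331642784465598 ang -19.515143019596323
```

```bash
cat > f.py <<'E'
from h import *
d=np.array([.9432,-.3322]);n=np.array([.3322,.9432])
s,M=st();p=np.array(s['position'])[:2];F=np.array(s['ft_force']);print('s',(p@d).round(4),'lat',(p@n).round(4),'ang',np.degrees(np.arctan2(-M[1,0],-M[0,0])).round(2),'Fd',(F[:2]@d).round(1),'Fn',(F[:2]@n).round(1),'T',np.round(s['torque'],2))
E
python3 -m handwheel '[[0.005,-0.008,0,0,0,0,0],[0.005,-0.006,0,0,0,0,0],[0.005,-0.006,0,0,0,0,0],[0.005,-0.004,0,0,0,0,0],[0.005,0,0,0,0,0,0]]' 35;python3 f.py
```

```text
time: 16.3
position: [0.4227, -0.29, 0.0204]
tool_rot: [-0.532, -3.096, 0.0]
ft_force: [-0.2, -0.8, -2.3]
grip_width: 0.161
grip_force: 35.0
t 16.3 p [ 0.4227 -0.29    0.0204] F [-0.2 -0.8 -2.3] w 0.014 gf 34.9985140375793 q [ 0.02  0.26  0.59  2.02 -0.18  0.91  1.94]
[[-0.9427, 0.3337, -0.0001], [0.3337, 0.9427, -0.0001], [0.0001, -0.0002, -1.0]]
s 0.495 lat -0.1332 ang -19.49 Fd 0.0 Fn -0.8 T [ 0.06  0.03 -0.01]
```

```bash
python3 -m handwheel '[[0.005,-0.005,0,0,0,0,0],[0.005,-0.004,0,0,0,0,0],[0.005,-0.004,0,0,0,0,0],[0.005,-0.002,0,0,0,0,0],[0.005,0,0,0,0,0,0]]' 35;python3 f.py
```

```text
time: 16.92
position: [0.4366, -0.2949, 0.0204]
tool_rot: [-0.532, -3.096, -0.0]
ft_force: [-0.0, 0.1, -1.2]
grip_width: 0.157
grip_force: 35.0
t 16.925 p [ 0.4366 -0.2949  0.0204] F [-0.   0.1 -1.2] w 0.0137 gf 34.99857936054468 q [ 0.02  0.29  0.59  1.99 -0.2   0.92  1.94]
[[-0.9426, 0.3338, -0.0002], [0.3338, 0.9426, 0.0001], [0.0002, 0.0, -1.0]]
s 0.5098 lat -0.1332 ang -19.5 Fd -0.1 Fn 0.1 T [-0.03  0.05 -0.02]
```

```bash
python3 -m handwheel '[[0.005,-0.001,0,0,0,0,0],[0.005,-0.001,0,0,0,0,0],[0.005,0,0,0,0,0,0]]' 35;python3 f.py;python3 -m handwheel '[[0.005,-0.001,0,0,0,0,0],[0.005,-0.001,0,0,0,0,0],[0.005,0,0,0,0,0,0]]' 35;python3 f.py
```

```text
time: 17.3
position: [0.4372, -0.2951, 0.0198]
tool_rot: [-0.532, -3.094, -0.001]
ft_force: [-3.4, 0.9, -2.6]
grip_width: 0.154
grip_force: 35.0
t 17.3 p [ 0.4372 -0.2951  0.0198] F [-3.4  0.9 -2.6] w 0.0134 gf 34.99830164015293 q [ 0.02  0.29  0.59  1.98 -0.2   0.92  1.94]
[[-0.9426, 0.3341, -0.0024], [0.3341, 0.9426, 0.0013], [0.0027, 0.0005, -1.0]]
s 0.5104 lat -0.1331 ang -19.51 Fd -3.5 Fn -0.2 T [ 0.26  0.95 -0.02]
time: 17.68
position: [0.4372, -0.2952, 0.0195]
tool_rot: [-0.532, -3.09, -0.003]
ft_force: [-8.4, 2.9, 2.3]
grip_width: 0.155
grip_force: 35.0
t 17.675 p [ 0.4372 -0.2952  0.0195] F [-8.4  2.9  2.3] w 0.0135 gf 34.99887133017182 q [ 0.03  0.3   0.59  1.98 -0.2   0.93  1.94]
[[-0.9424, 0.3343, -0.0058], [0.3343, 0.9425, 0.0031], [0.0065, 0.001, -1.0]]
s 0.5105 lat -0.1332 ang -19.53 Fd -8.9 Fn -0.1 T [0.66 1.79 0.03]
```

```bash
python3 -m handwheel '[[0.005,0.0025,0,0.0005,0,0,0],[0.005,0,0,0,0,0,0],[0.005,0,0,0,0,0,0]]' 35;python3 f.py
```

```text
time: 18.05
position: [0.4372, -0.2951, 0.0196]
tool_rot: [-0.532, -3.094, -0.001]
ft_force: [-5.1, 0.7, -0.8]
grip_width: 0.158
grip_force: 35.0
t 18.05 p [ 0.4372 -0.2951  0.0196] F [-5.1  0.7 -0.8] w 0.0137 gf 34.99830974265933 q [ 0.02  0.29  0.59  1.98 -0.2   0.92  1.94]
[[-0.9426, 0.3339, -0.0016], [0.3339, 0.9426, 0.0009], [0.0018, 0.0003, -1.0]]
s 0.5104 lat -0.1331 ang -19.51 Fd -5.1 Fn -1.1 T [ 0.39  1.23 -0.01]
```

```bash
python3 -m handwheel '[[0.005,0.001,0,0.0005,0,0,0],[0.005,0,0,0.0005,0,0,0],[0.005,0,0,0,0,0,0]]' 35;python3 f.py; python3 -m handwheel '[[0.04,0,0,0,0,0,0],[0.04,0,0,0,0,0,0],[0.04,0,0,0,0,0,0],[0.04,0,0,0,0,0,0],[0.04,0,0,-0.02,0,0,0],[0.04,0,0,-0.05,0,0,0],[0.03,0.01,0,-0.05,0,0,0],[0.03,0,0,0,0,0,0],[0.03,0,0,0,0,0,0]]' 35;python3 f.py
python3 - <<'E'
from h import *
snap('scene','s7'); snap('wrist','w7')
cv2.imwrite('pics/w7b.png',np.hstack([cv2.resize(load('w7')['im'][120:270,180:380],(400,300)),cv2.resize(load('s7')['im'][200:320,210:370],(400,300))]))
E
```

```text
time: 18.42
position: [0.4371, -0.2951, 0.0193]
tool_rot: [0.532, 3.096, 0.001]
ft_force: [-5.1, 2.5, 2.3]
grip_width: 0.158
grip_force: 35.0
t 18.425 p [ 0.4371 -0.2951  0.0193] F [-5.1  2.5  2.3] w 0.0137 gf 34.99836791306734 q [ 0.02  0.29  0.59  1.99 -0.2   0.92  1.95]
[[-0.9426, 0.3338, 0.0001], [0.3338, 0.9426, 0.0003], [0.0, 0.0003, -1.0]]
s 0.5103 lat -0.1332 ang -19.5 Fd -5.7 Fn 0.6 T [ 0.43  1.21 -0.07]
time: 19.55
position: [0.4276, -0.2914, 0.1385]
tool_rot: [0.532, 3.096, 0.001]
ft_force: [-0.3, -0.5, -0.9]
grip_width: 0.357
grip_force: 0.0
t 19.55 p [ 0.4276 -0.2914  0.1385] F [-0.3 -0.5 -0.9] w 0.031 gf 0.0 q [-0.04  0.1   0.62  1.9  -0.07  1.15  1.84]
[[-0.9427, 0.3337, 0.0003], [0.3337, 0.9427, 0.0006], [-0.0, 0.0007, -1.0]]
s 0.5001 lat -0.1328 ang -19.49 Fd -0.2 Fn -0.5 T [-0.   -0.03  0.05]
```

View pics/w7b.png

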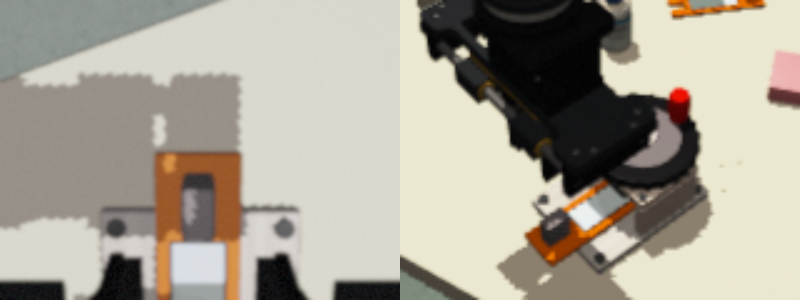

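The carrier lies flat and straight: its tail (155–240) is centred between the plate screws at 115 and 284. Next is the knob.

```bash
python3 -m handwheel '[[0.05,-0.03,0,0,0,0,0],[0.05,-0.04,-0.002,0,0,0,0],[0.05,-0.04,-0.002,0,0,0,0],[0.05,-0.037,-0.001,0,0,0,0],[0.05,0,0,0,0,0,0],[0.05,0,0,0.025,0,0,0],[0.05,0,0,0.02,0,0,0],[0.05,0,0,0.011,0,0,0],[0.05,0,0,0,0,0,0]]' 15;python3 f.py
python3 -c "
from h import *
print(rel([.565,-.3455,.082]))"
```

```text
time: 20.78
position: [0.5636, -0.345, 0.0818]
tool_rot: [-0.532, -3.094, -0.001]
ft_force: [-0.5, -0.2, 0.5]
grip_width: 0.575
grip_force: 0.0
t 20.775 p [ 0.5636 -0.345   0.0818] F [-0.5 -0.2  0.5] w 0.0501 gf 0.0 q [ 0.07  0.49  0.58  1.6  -0.29  1.14  1.95]
[[-0.9426, 0.334, -0.0018], [0.334, 0.9426, 0.0011], [0.0021, 0.0004, -1.0]]
s 0.6463 lat -0.1382 ang -19.51 Fd -0.4 Fn -0.4 T [-0.   -0.03  0.01]
[-0.0014  0.     -0.0002]
```

```bash
python3 -m handwheel '[[0.03,-0.0015,0,0,0,0,0],[0.01,0,0,0,0,0,0],[0.01,0,0,0,0,0,0],[0.01,0,0,0,0,0,0],[0.01,0,0,0,0,0,0],[0.01,0,0,0,0,0,0],[0.01,0,0,0,0,0,0],[0.01,0,0,0,0,0,0]]' 15;python3 f.py
python3 - <<'E'
from h import *
s,M=st();a0=np.radians(-25.5);st_=-np.radians(20);r=.039
for i in range(20):
    a=a0+st_*i;b=a+st_; dl=r*np.array([np.cos(b)-np.cos(a),np.sin(b)-np.sin(a),0]);print(i+1,(M.T@dl).round(4)[:2])
E
```

```text
time: 21.78
position: [0.5662, -0.346, 0.0833]
tool_rot: [0.532, 3.096, 0.0]
ft_force: [-0.5, 1.2, 4.5]
grip_width: 0.219
grip_force: 15.0
t 21.775 p [ 0.5662 -0.346   0.0833] F [-0.5  1.2  4.5] w 0.019 gf 15.000387779145967 q [ 0.07  0.49  0.58  1.59 -0.29  1.14  1.95]
[[-0.9427, 0.3337, 0.0007], [0.3337, 0.9427, 0.0], [-0.0006, 0.0003, -1.0]]
s 0.649 lat -0.1383 ang -19.49 Fd -0.9 Fn 1.0 T [ 0.35  0.   -0.  ]
t 21.775 p [ 0.5662 -0.346   0.0833] F [-0.5  1.2  4.5] w 0.019 gf 15.000387779145967 q [ 0.07  0.49  0.58  1.59 -0.29  1.14  1.95]
[[-0.9427, 0.3337, 0.0007], [0.3337, 0.9427, 0.0], [-0.0006, 0.0003, -1.0]]
1 [ 0.0037 -0.013 ]
2 [ 0.008 -0.011]
3 [ 0.0112 -0.0076]
4 [ 0.0131 -0.0033]
5 [0.0135 0.0014]
6 [0.0122 0.0059]
7 [0.0094 0.0097]
8 [0.0055 0.0124]
9 [0.0009 0.0135]
10 [-0.0037  0.013 ]
11 [-0.008  0.011]
12 [-0.0112  0.0076]
13 [-0.0131  0.0033]
14 [-0.0135 -0.0014]
15 [-0.0122 -0.0059]
16 [-0.0094 -0.0097]
17 [-0.0055 -0.0124]
18 [-0.0009 -0.0135]
19 [ 0.0037 -0.013 ]
20 [ 0.008 -0.011]
```

```bash
python3 -m handwheel '[[0.01,0.0037,-0.013,-0.001,0,0,0],[0.01,0.008,-0.011,0,0,0,0],[0.01,0.0112,-0.0076,0,0,0,0],[0.01,0.0131,-0.0033,0,0,0,0],[0.01,0.0135,0.0014,0,0,0,0],[0.01,0,0,0,0,0,0]]' 20;python3 f.py
python3 - <<'E'
from h import *
s=ctrl.get_state();v=np.array(s['position'])[:2]-[.5310,-.3285];print(np.linalg.norm(v),np.degrees(np.arctan2(v[1],v[0])))
E
```

```text
time: 22.52
position: [0.5078, -0.3585, 0.0834]
tool_rot: [-0.532, -3.096, -0.007]
ft_force: [2.8, 7.4, -0.2]
grip_width: 0.22
grip_force: 20.0
t 22.525 p [ 0.5078 -0.3585  0.0834] F [ 2.8  7.4 -0.2] w 0.0191 gf 20.000152019492816 q [ 0.09  0.41  0.61  1.7  -0.26  1.11  2.  ]
[[-0.9427, 0.3335, 0.0006], [0.3335, 0.9427, 0.0047], [0.0009, 0.0046, -1.0]]
s 0.598 lat -0.1695 ang -19.48 Fd 0.2 Fn 8.0 T [ 1.5  -0.69 -0.01]
0.03795912051471219 -127.70507446272748
```

```bash
python3 -m handwheel '[[0.01,0.0122,0.0079,0,0,0,0],[0.01,0.0094,0.0097,0,0,0,0],[0.01,0.0055,0.0124,0,0,0,0],[0.01,0.0009,0.0135,0,0,0,0],[0.01,-0.0037,0.013,0,0,0,0],[0.01,-0.008,0.011,0,0,0,0],[0.01,-0.0112,0.0076,0,0,0,0],[0.01,0,0,0,0,0,0]]' 20;python3 f.py
python3 - <<'E'
from h import *
s=ctrl.get_state();v=np.array(s['position'])[:2]-[.5310,-.3285];print(np.linalg.norm(v),np.degrees(np.arctan2(v[1],v[0])))
E
```

```text
time: 23.52
position: [0.5299, -0.2886, 0.0835]
tool_rot: [0.53, 3.095, -0.001]
ft_force: [2.1, -2.9, -5.5]
grip_width: 0.22
grip_force: 20.0
t 23.525 p [ 0.5299 -0.2886  0.0835] F [ 2.1 -2.9 -5.5] w 0.0191 gf 19.999242855410557 q [-0.03  0.36  0.59  1.75 -0.23  1.09  1.86]
[[-0.943, 0.3328, 0.001], [0.3328, 0.943, -0.001], [-0.0013, -0.0006, -1.0]]
s 0.5957 lat -0.0962 ang -19.44 Fd 2.9 Fn -2.1 T [-0.47 -0.44 -0.05]
0.039901740257294135 91.57590072176107
```

```bash
python3 -m handwheel '[[0.01,-0.0131,0.0033,0,0,0,0],[0.01,-0.0135,-0.0014,0,0,0,0],[0.01,-0.0122,-0.0059,0,0,0,0],[0.01,-0.0094,-0.0097,0,0,0,0],[0.01,-0.0055,-0.0124,0,0,0,0],[0.01,-0.0009,-0.0135,0,0,0,0],[0.01,0,0,0,0,0,0]]' 20;python3 f.py
python3 - <<'E'
from h import *
s=ctrl.get_state();v=np.array(s['position'])[:2]-[.5310,-.3285];print(np.linalg.norm(v),np.degrees(np.arctan2(v[1],v[0])))
E
```

```text
time: 24.4
position: [0.5659, -0.3466, 0.0836]
tool_rot: [0.536, 3.095, -0.003]
ft_force: [0.3, -1.5, -8.2]
grip_width: 0.219
grip_force: 20.0
t 24.4 p [ 0.5659 -0.3466  0.0836] F [ 0.3 -1.5 -8.2] w 0.0191 gf 19.998844943766017 q [ 0.07  0.49  0.58  1.59 -0.29  1.14  1.94]
[[-0.9418, 0.3362, 0.0004], [0.3362, 0.9418, -0.0021], [-0.0011, -0.0019, -1.0]]
s 0.6489 lat -0.1389 ang -19.64 Fd 0.8 Fn -1.3 T [-0.29  0.06  0.03]
0.03927250429997274 -27.444805869491848
```

```bash
python3 -m handwheel '[[0.01,0.0037,-0.013,0,0,0,0],[0.01,0.0065,-0.0095,0,0,0,0],[0.01,0,0,0,0,0,0],[0.01,0,0,0,0,0,0]]' 25;python3 f.py
python3 - <<'E'
from h import *
s=ctrl.get_state();v=np.array(s['position'])[:2]-[.5310,-.3285];print(np.linalg.norm(v),np.degrees(np.arctan2(v[1],v[0])))
E
```

```text
time: 24.9
position: [0.5506, -0.3616, 0.0837]
tool_rot: [0.53, 3.094, 0.001]
ft_force: [5.9, 1.0, -12.2]
grip_width: 0.219
grip_force: 25.0
t 24.9 p [ 0.5506 -0.3616  0.0837] F [  5.9   1.  -12.2] w 0.0191 gf 24.994165129610337 q [ 0.09  0.48  0.59  1.61 -0.29  1.14  1.98]
[[-0.9429, 0.3331, 0.0029], [0.3331, 0.9429, -0.0001], [-0.0028, 0.0008, -1.0]]
s 0.6395 lat -0.1581 ang -19.46 Fd 5.3 Fn 2.9 T [ 0.05 -1.3   0.03]
0.038490943099019695 -59.31040927628242
```

```bash
python3 -m handwheel '[[0.01,0.0025,-0.003,0.001,0,0,0],[0.01,0.0025,-0.0025,0.001,0,0,0],[0.01,0,0,0,0,0,0],[0.01,0,0,0,0,0,0]]' 30;python3 f.py
python3 - <<'E'
from h import *
s=ctrl.get_state();v=np.array(s['position'])[:2]-[.5310,-.3285];print(np.linalg.norm(v),np.degrees(np.arctan2(v[1],v[0])))
E
```

```text
time: 25.4
position: [0.5505, -0.3618, 0.0837]
tool_rot: [0.522, 3.085, 0.006]
ft_force: [14.2, 4.9, -9.3]
grip_width: 0.221
grip_force: 30.0
t 25.4 p [ 0.5505 -0.3618  0.0837] F [14.2  4.9 -9.3] w 0.0192 gf 29.997914835694246 q [ 0.1   0.48  0.58  1.61 -0.29  1.13  1.99]
[[-0.9442, 0.3291, 0.0127], [0.3292, 0.9443, 0.0017], [-0.0114, 0.0058, -0.9999]]
s 0.6394 lat -0.1583 ang -19.22 Fd 11.7 Fn 9.4 T [ 1.07 -3.15  0.04]
0.03853552234619677 -59.65593399257886
```

```bash
python3 -m handwheel '[[0.01,-0.0045,0.0045,0,0,0,0],[0.01,0,0,0,0,0,0],[0.01,0,0,0,0,0,0]]' 30;python3 f.py
```

```text
time: 25.78
position: [0.5507, -0.3617, 0.0835]
tool_rot: [0.53, 3.092, 0.003]
ft_force: [3.6, 5.1, -1.9]
grip_width: 0.221
grip_force: 30.0
t 25.775 p [ 0.5507 -0.3617  0.0835] F [ 3.6  5.1 -1.9] w 0.0192 gf 29.999635688436683 q [ 0.1   0.48  0.59  1.61 -0.29  1.14  1.98]
[[-0.943, 0.3328, 0.0044], [0.3328, 0.943, 0.0012], [-0.0038, 0.0026, -1.0]]
s 0.6396 lat -0.1582 ang -19.44 Fd 1.7 Fn 6.0 T [ 1.04 -0.99 -0.04]
```

```bash
python3 -m handwheel '[[0.05,0,0.0015,0,0,0,0],[0.05,0,0,0,0,0,0],[0.05,0,0,0,0,0,0],[0.05,0,0,0,0,0,0],[0.05,0,0,-0.02,0,0,0],[0.05,0,0,-0.05,0,0,0],[0.05,0.03,0.02,-0.06,0,0,0],[0.05,0.05,0,-0.01,0,0,0],[0.05,0.05,0,0,0,0,0],[0.05,0.04,0,0,0,0,0],[0.05,0,0,0,0,0,0],[0.05,0,0,0,0,0,0]]';python3 f.py
python3 - <<'E'
from h import *
d=np.array([.9432,-.3322]);n=np.array([.3322,.9432])
for c,f in(('wrist','w8'),('top','t8'),('scene','s8')):
    snap(c,f);im=load(f)['im'];hsv=cv2.cvtColor(im,cv2.COLOR_BGR2HSV)
    r=cv2.inRange(hsv,(0,170,80),(5,255,255))|cv2.inRange(hsv,(174,170,80),(180,255,255))
    k,_,s,cc=cv2.connectedComponentsWithStats(r)
    for x,q in zip(s[1:],cc[1:]):
        if x[4]>20:
            p=P(f,*q,z=.1);v=p[:2]-[.5310,-.3285]
            if np.linalg.norm(v)<.08:print(f,q.round(1),p,'knob',np.linalg.norm(v).round(4),np.degrees(np.arctan2(v[1],v[0])).round(1))
    o=cv2.inRange(hsv,(5,120,70),(24,255,255));k,l,s,cc=cv2.connectedComponentsWithStats(o)
    for i in range(1,k):
        if s[i][4]>40:
            ys,xs=np.nonzero(l==i);R_=cv2.minAreaRect(np.c_[xs,ys].astype(np.float32));B=np.array([P(f,*p,z=.016)[:2] for p in cv2.boxPoints(R_)])
            if np.linalg.norm(B.mean(0)-[.45,-.3])<.08:print(f,'orange s/lat',np.c_[B@d,B@n].round(4).tolist())
E
```

```text
time: 27.28
position: [0.3988, -0.2893, 0.2168]
tool_rot: [0.532, 3.093, -0.0]
ft_force: [0.6, 0.3, 0.3]
grip_width: 0.574
grip_force: 0.0
t 27.275 p [ 0.3988 -0.2893  0.2168] F [0.6 0.3 0.3] w 0.0499 gf 0.0 q [-0.08 -0.04  0.64  1.86  0.02  1.31  1.79]
[[-0.9426, 0.3339, 0.0028], [0.3339, 0.9426, -0.0006], [-0.0029, 0.0004, -1.0]]
s 0.4723 lat -0.1404 ang -19.51 Fd 0.4 Fn 0.4 T [ 0.01 -0.04 -0.01]
w8 [263.7 345. ] [ 0.5321 -0.3522  0.1   ] knob 0.0237 -87.3
w8 orange s/lat [[0.5824, -0.1523], [0.4903, -0.1513], [0.4903, -0.1131], [0.5824, -0.1115]]
t8 [325.4 221.1] [ 0.5521 -0.3615  0.1   ] knob 0.0392 -57.4
s8 [324.5 247. ] [ 0.5513 -0.3618  0.1   ] knob 0.039 -58.6
s8 orange s/lat [[0.5356, -0.1151], [0.5776, -0.1142], [0.5766, -0.1205], [0.5347, -0.1214]]
s8 orange s/lat [[0.4926, -0.115], [0.5897, -0.1161], [0.5809, -0.1581], [0.4866, -0.1554]]
```

```bash
python3 -c "
from bench import ctrl
print(ctrl.close_job())"
```

```text
the job is handed in; nothing more can be done
None
```

The job is handed in at about 27 s of the 72 s: the carrier is home on the pin and lying straight, the handwheel is wound clockwise to its stop, the arm has let go and is clear, and no move went near the bystanders; the pad under the bridge could not be seen, so the clamping is inferred from the wheel being at its stop.

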